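# Find the concealed catch of the medicine case by feel

## Task

The white medicine case is shut by a concealed catch: one of the five alike square covers set in its flat top goes in when pressed, the other four are dummies on firm pads that barely yield. Feel from cover to cover with the closed fingertips, pressing gently, until you find the one that goes in; push it fully home, so that it stays down and the pill tray comes out of the front of the case by itself, then move clear of everything. Do not grip, lift or pull anything, do not touch the tray, and leave the bottles and other things around the case where they stand.

Things in the scene. Friction and masses are not known exactly. Their poses are not given: they have to be found in the camera images.
- case: White medicine case, fixed, 120 mm (x) x 320 mm (y) x 80 mm tall; origin at the centre of its underside, z up. Its flat top panel has five alike white square covers in a row along y. Four are dummies on firm pads (15 N/mm, at most 1.5 mm); one, any of the five from run to run, is the catch: only pressing tells which. Its front, where the tray comes out, is the -x face.
- panel (a point): Centre of the case's top panel, 80 mm above the table, axes as the case's. Five 48 mm square wells are centred on the line x = 0 at y = -116, -58, 0, 58 and 116 mm; each holds a 46 mm square cover whose top lies 2 mm below the panel. Thin dark lines show round the covers.
- catch (a joint): How far the catch cover is pushed in, in m: 0 at the start, 0.006 fully home (its top then 8 mm below the panel). It resists with about 3 to 4 N of friction, then meets a solid stop; it has no spring and stays where it is left. Pushing it in drives the tray out, 5 mm for each 1 mm.
- tray: Grey pill tray with a white front 258 mm wide and 48 mm high, flush in the case's front (-x) face, 8 to 56 mm above the table. Origin in the middle of its underside: in the case's frame at x = -3 mm when shut and at x = -33 mm when fully out (30 mm out). It moves only as the catch is pushed in.
- amber_big: Bystander: a closed amber pill jar, white cap, 64 mm across, 98 mm tall; origin at the centre of its underside.
- white_bottle: Bystander: a closed white pill bottle, 48 mm across, 92 mm tall; origin at the centre of its underside.
- amber_blue: Bystander: a closed amber pill jar with a blue cap, 52 mm across, 85 mm tall; origin at the centre of its underside.
- small_bottle: Bystander: a small closed white pill bottle, 42 mm across, 70 mm tall; origin at the centre of its underside.
- mug: Bystander: a blue mug, 80 mm across, 90 mm tall, with a handle; origin at the centre of its underside.
- week_box: Bystander: a clear seven-compartment pill organiser lying flat, 30 x 185 x 22 mm; origin at the centre of its underside.
- remote: Bystander: a black remote control lying flat, 45 x 170 x 19 mm; origin at the centre of its underside.

How it is judged:
By the outcome, as a careful person would: the job done as asked, in the order asked, and still so for the second after the job is handed in, with the robot touching nothing.
It also fails if it takes over 48 s, if anything falls off the work surface, if the arm or the gripper's body presses on something with over 40 N, if the wrist force passes 120 N, or if a joint passes its speed limit or range.

## Robot

A 6-joint arm with a two-finger parallel gripper is mounted at the origin on the work surface. World frame = base frame: x ahead of the robot, y to its left, z up, the work surface at z = 0. Lengths are in mm, angles in rad, forces in N, time in s.
With the tool pointing down it reaches from about 350 to 775 mm from the base axis. Payload 7.3 kg.
Tool frame: the origin (TCP) lies midway between the tips of the shut fingers; the grasp point (between the pads) lies 19 mm behind it; z points along the fingers, y is the line along which they close (so a half turn about z gives the same grasp; the last joint's range is limited). The gripper opens to 92 mm and grips with 3 to 60 N. Pads are 19 mm wide; open, the fingers measure 130 mm over their backs; the gripper's body (75 mm by 190 mm) begins 47 mm behind the grasp point.
Start: joints at [1.19, 0.342, 1.524, -0, 1.275, -0.146], TCP at [122.125, 510.62, 206.541] pointing down, gripper open.
Joint ranges: [-2.53, 2.53], [-0.77, 2.02], [0.04, 2.7], [-1, 4.14], [0.28, 2.66], [-3.11, 3.11]. Speed limits (rad/s): [2.57, 2.57, 3.14, 3.14, 3.14, 3.14].

## Interface

Orientations are given as [roll, pitch, yaw] about the fixed x, y, z axes, in that order (R = Rz(yaw) Ry(pitch) Rx(roll)).
In Python, from plant import get_obs, capture, camera_model, close_job, search_frame, regions_of, pinpoint gives the robot as it stands. The module is installed in compiled form; this text tells all that it offers.
- The arm moves only by the shell command python3 -m pendant 'ROWS'. ROWS is JSON, one flat list of numbers, 7 for each row, row after row: the shift along the tool's x, y, z in units of 30 mm (1.0 is 30 mm), then the turn, a rotation vector about the tool's x, y, z in units of 4 degrees (1.0 is 4 degrees), then the closure, from -1 (fully open) to 1 (shut), so that 0 is half open. In form: [dx, dy, dz, wx, wy, wz, gripper, dx, dy, dz, wx, wy, wz, gripper, ...]. A call has 1 to 12 rows; each row shifts and turns the commanded pose from where the row before left it, along the tool's axes as they then stand; what a row does not reach is not made up. A row lasts 1/10 s, in which the tool goes at most 50 mm and 8.59 degrees, less where a joint would pass 70% of its speed; a pose out of reach is approached as far as the arm can. A call with a number of a shift or a turn outside -1 to 1 is refused whole. A call with a gripper value outside its range is refused whole. The fingers move at their own pace and stop on an object; the grip force is fixed at half the most. Time passes only in rows, so rows that do not move let the fingers close. It gives the time, the measured TCP pose, the force, the opening and the grip force at its end, in the units of the state.
- get_obs(): the state, without advancing time (a new reading comes with each control period).
- capture(name): name is "scene" or "top"; returns the picture (420x560x3 uint8, red, green, blue); there is no depth.
- camera_model(name): a dict with "fov_y" (degrees; the focal length in pixels is half the picture's height over the tangent of half this angle, whatever the lens; pixels are square), "cx", "cy" (the principal point, pixels), "pose" (4x4, takes a point from camera to world coordinates). Camera axes: x right, y up, looking along -z (the intrinsics and any distortion apply to the point x, -y, -z); pixel columns grow to the right and rows downward; lengths in mm; the calibration is good to about 2 mm. A picture is of the moment at which its call begins. camera_model takes no time and is no camera call.
- close_job(): hands the job in; it is judged then, once.
Trained networks look in the newest picture that a camera, given by its name, has taken for a name from the list of things; names that differ only in an ending like _2 or _b are one class to them, and where a whole thing is asked for, a point or a joint stands for the part that bears it (a point fixed in the world has none). Each returns a list of dicts, best first, with "score" (0 to 1); they miss things now and then, are a little off and sometimes report something else, mostly with a low value. They report only what shows in the picture. A call takes as long as a camera call.
- search_frame(camera, thing): "location" ([column, row] in pixels, amid what is visible of it).
- regions_of(camera, thing): "pixels" (420x560 bool, what is visible of it) and "location" ([column, row] in pixels, amid what is visible of it).
- pinpoint(camera, thing): "location" ([column, row] in pixels: a listed point, or the origin of a listed thing).
The state is a dict: "time": time; "joint_positions": joint angles; "dq": joint speeds; "tau": joint torques, N m; "tool_pos": TCP position; "tcp_rot": TCP orientation; "contact_force": force on the tool from outside, world axes, zero at the start; "moment": the same for the moment, N m; "grip_width": finger opening in mm; "finger_force": force on a finger pad.
Only numpy, scipy, OpenCV 4.12 (cv2) and the standard library are available. Lean on these libraries where they do the work, as an engineer would, in place of code of your own. Each camera call takes 0.05 s, during which the arm holds its last target. There are 200 camera calls.

## Working session

There is one attempt and no reset: what is moved stays moved. The work goes in short steps, Python scripts to look and compute and a shell command to move; the robot and the scene stay as the last step left them, time stands still between calls to the robot, and variables do not carry over. Pictures are saved under pics/ and viewed, at most 10 in all, crops included, and the job is handed in when it is done.

```bash
mkdir -p pics; python3 - <<'E'
from plant import *
import cv2
for n in("scene","top"):
    cv2.imwrite(f"pics/{n}0.png",capture(n)[:,:,::-1]); m=camera_model(n); print(n,m)
    for t in("panel","case","tray"):
        print(t,[(p["location"],p["score"]) for p in pinpoint(n,t)][:2])
o=get_obs();print(o)
E
```

```text
scene {'fov_y': 57.9565372118931, 'cx': 279.7752362106679, 'cy': 205.99348868713292, 'pose': array([[-5.61352931e-01, -5.91500698e-01,  5.78800320e-01,
         1.13660466e+03],
       [ 8.27576373e-01, -4.00811937e-01,  3.93023077e-01,
         4.42750688e+02],
       [-4.83346856e-04,  6.99626126e-01,  7.14508958e-01,
         7.48724462e+02],
       [ 0.00000000e+00,  0.00000000e+00,  0.00000000e+00,
         1.00000000e+00]])}
panel [([282.6, 196.4], 0.9)]
case [([280.3, 223.3], 0.72)]
tray []
top {'fov_y': 57.05176210069663, 'cx': 277.4374695017612, 'cy': 204.52882018219296, 'pose': array([[-2.05597885e-02,  9.89887368e-01, -1.40357732e-01,
         4.60127008e+02],
       [-9.99720012e-01, -1.87100880e-02,  1.44855017e-02,
         6.80337931e+01],
       [ 1.17129096e-02,  1.40616252e-01,  9.89994888e-01,
         1.00902862e+03],
       [ 0.00000000e+00,  0.00000000e+00,  0.00000000e+00,
         1.00000000e+00]])}
panel [([273.5, 214.7], 0.88), ([273.7, 216.2], 0.29)]
case [([274.8, 215.1], 0.57)]
tray []
{'time': 0.4, 'joint_positions': array([ 1.19002438e+00,  3.42088799e-01,  1.52420839e+00,  2.40111003e-05,
        1.27540876e+00, -1.45995999e-01]), 'dq': array([ 6.22986406e-04,  3.85774210e-05, -3.01517459e-04,  8.52676354e-04,
       -2.00040985e-03, -1.66487675e-03]), 'tau': array([-1.03438688e-03, -4.30720210e+01, -2.44189847e+01,  7.15921749e-02,
        5.03184751e-02, -5.17107935e-05]), 'tool_pos': array([122.08356454, 510.57173231, 206.45648897]), 'tcp_rot': array([-3.14148390e+00, -3.92081291e-05,  2.90680971e+00]), 'contact_force': array([ 0.68751492, -0.01317274,  0.03747359]), 'moment': array([-0.03290585, -0.02374277, -0.00926716]), 'finger_force': 0.0, 'grip_width': 91.52752884449033}
```

```bash
python3 -c "
import cv2,numpy as np
a=cv2.imread('pics/scene0.png');b=cv2.imread('pics/top0.png')
cv2.imwrite('pics/both0.png',cv2.resize(np.hstack([a,b]),(800,300),interpolation=cv2.INTER_AREA))"
```

```text
(no output)
```

View pics/top0.png

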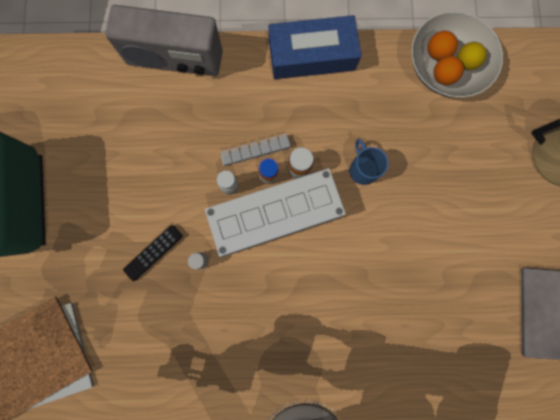

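View pics/scene0.png

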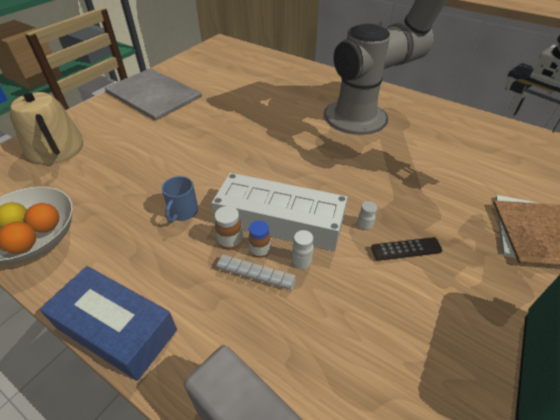

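The top view shows the case centred near (275,212), with covers at about (229,226), (252,219), (275,212), (298,204) and (320,197). Its front faces the robot (image bottom), and the jars stand close behind it. The small bottle is at (196,261) and the mug at (368,165).

```bash
cat > h.py <<'E'
from plant import *
import numpy as np, cv2
def unproj(n,px,z):
    m=camera_model(n); f=210/np.tan(np.radians(m["fov_y"]/2)); P=m["pose"]
    px=np.atleast_2d(px).astype(float)
    d=np.c_[(px[:,0]-m["cx"])/f,-(px[:,1]-m["cy"])/f,-np.ones(len(px))]@P[:3,:3].T
    o=P[:3,3]; return o+d*((z-o[2])/d[:,2])[:,None]
E
python3 - <<'E'
from h import *
np.set_printoptions(precision=1,suppress=True)
a=cv2.imread("pics/top0.png")
print("panel",unproj("top",[273.5,214.7],80),unproj("scene",[282.6,196.4],80))
c=unproj("top",[[229,226],[252,219],[275,212],[298,204],[320,197]],78);print(c,np.diff(c,axis=0))
print(unproj("top",[[327,174],[340,211],[222,250],[210,212]],80))
for n,z in(("amber_big",98),("white_bottle",92),("amber_blue",85),("small_bottle",70),("mug",90)):
    capture("top");r=search_frame("top",n)[:1]
    if r: print(n,r[0]["score"],unproj("top",r[0]["location"],z*.9))
p=cv2.resize(a[150:270,190:360],None,fx=4.5,fy=4.5,interpolation=cv2.INTER_CUBIC);cv2.imwrite("pics/crop.png",p)
E
```

```text
panel [[567.2  64.5  80. ]] [[562.8  61.8  80. ]]
[[542.  172.3  78. ]
 [557.9 116.7  78. ]
 [573.9  60.7  78. ]
 [592.5   4.3  78. ]
 [608.7 -50.   78. ]] [[ 15.9 -55.6   0. ]
 [ 16.  -56.    0. ]
 [ 18.6 -56.4   0. ]
 [ 16.3 -54.3   0. ]]
[[665.4 -69.   80. ]
 [573.1 -97.1  80. ]
 [484.8 188.9  80. ]
 [576.7 217.8  80. ]]
amber_big 0.69 [[691.4   4.6  88.2]]
white_bottle 0.77 [[652.2 173.6  82.8]]
small_bottle 0.65 [[467.2 249.1  63. ]]
mug 0.75 [[ 689.4 -168.8   81. ]]
```

View pics/crop.png

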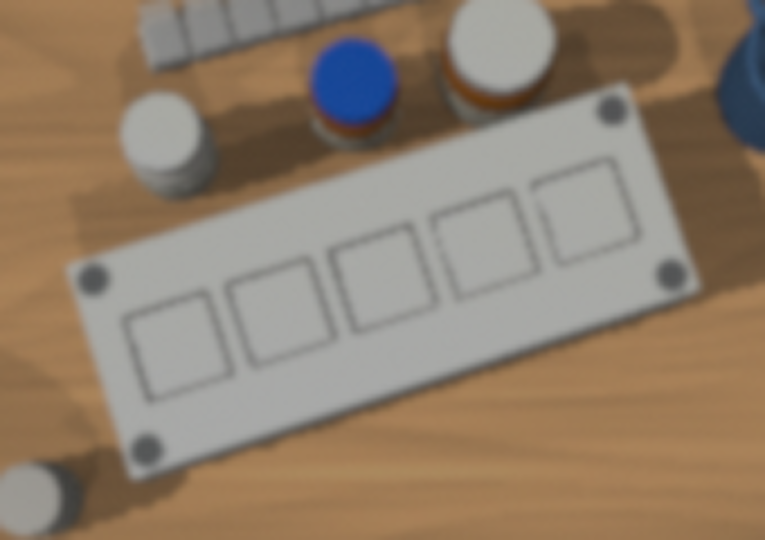

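```bash
cat >> h.py <<'E'
def proj(n,X):
    m=camera_model(n); f=210/np.tan(np.radians(m["fov_y"]/2)); P=m["pose"]
    q=(np.atleast_2d(X)-P[:3,3])@P[:3,:3]
    return np.c_[m["cx"]+f*q[:,0]/-q[:,2], m["cy"]+f*q[:,1]/q[:,2]]
E
python3 - <<'E'
from h import *
np.set_printoptions(precision=1,suppress=True)
px=np.array([[179,347],[281,313],[382,278],[485,245],[586,211]])/4.5+[190-.4,150-.4]
c=unproj("top",px,79); C=c.mean(0); d=c[0]-c[4]; yaw=np.arctan2(-d[0],d[1]); print(C,np.degrees(yaw),np.linalg.norm(d)/4)
R=lambda y:np.array([[np.cos(y),-np.sin(y)],[np.sin(y),np.cos(y)]])
out=[]
for n,(x0,y0,x1,y1) in(("scene",(200,160,360,260)),("top",(190,150,350,260))):
    a=cv2.imread(f"pics/{n}0.png"); s=5 if n=="scene" else 5
    p=cv2.resize(a[y0:y1,x0:x1],None,fx=s,fy=s,interpolation=cv2.INTER_CUBIC)
    sq=[(k,24) for k in(-116,-58,0,58,116)]
    for k,h in sq:
        l=np.array([[-24,k-24],[24,k-24],[24,k+24],[-24,k+24]])@R(yaw).T+C[:2]
        q=proj(n,np.c_[l,np.full(4,80)]); q=(q-[x0,y0]+.5)*s
        cv2.polylines(p,[q.round().astype(int)],True,(0,0,255),1)
    out.append(p[:,:800])
cv2.imwrite("pics/ov.png",out[0])
E
```

```text
[575.   61.2  79. ] 17.50737314973097 57.86438125324417
```

View pics/ov.png

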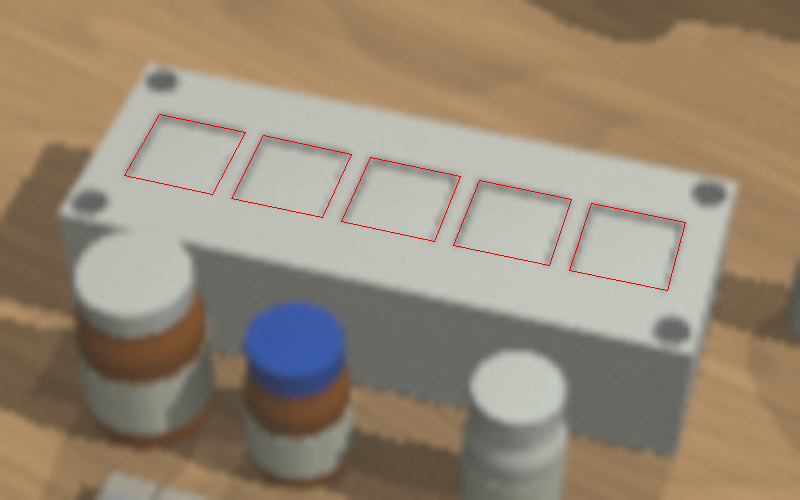

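```bash
python3 -m pendant '[0,0,0,0,0,-1,1, 0,0,0,0,0,-1,1, 0,0,0,0,0,-1,1, 0,0,0,0,0,-1,1, 0,0,0,0,0,-1,1, 0,0,0,0,0,-1,1, 0,0,0,0,0,-1,1, 0,0,0,0,0,-0.4,1, 0,0,0,0,0,0,1]'
```

```text
time: 1.8
tool_pos: [122.1, 510.6, 206.5]
tcp_rot: [3.141, 0.0, -2.86]
contact_force: [0.5, -0.9, -0.7]
grip_width: 24.5
finger_force: 0.0
```

The overlay in the scene view lines up with the dark cover outlines: centre (575, 61), yaw 17.5°. Next I go above cover y=+116.

```bash
python3 -m pendant '[-0.66,-1,0,0,0,-0.35,1, -0.66,-1,0,0,0,0,1, -0.66,-1,0,0,0,0,1, -0.66,-1,0,0,0,0,1, -0.66,-1,0,0,0,0,1, -0.66,-1,0,0,0,0,1, -0.66,-1,0,0,0,0,1, -0.66,-1,0,0,0,0,1, -0.66,-1,0,0,0,0,1, -0.66,-1,0,0,0,0,1, -0.66,-1,0,0,0,0,1, -0.66,-1,0,0,0,0,1]'
python3 -m pendant '[-0.66,-1,0.5,0,0,0,1, -0.66,-1,1,0,0,0,1, -0.66,-1,1,0,0,0,1, 0,0,0.5,0,0,0,1, 0,0,0,0,0,0,1, 0,0,0,0,0,0,1]'
python3 - <<'E'
from h import *
o=get_obs();y=np.radians(17.5);C=np.array([575,61.2]);d=o["tool_pos"][:2]-C
print("in case",d@[np.cos(y),np.sin(y)],d@[-np.sin(y),np.cos(y)],o["tool_pos"],o["tcp_rot"],o["grip_width"],o["contact_force"])
a=capture("scene");cv2.imwrite("pics/s1.png",cv2.resize(a[110:270,180:380,::-1],None,fx=3.7,fy=3.7,interpolation=cv2.INTER_CUBIC))
E
```

```text
time: 3.0
tool_pos: [457.7, 237.2, 206.7]
tcp_rot: [3.141, 0.0, -2.837]
contact_force: [-0.4, 0.6, -0.4]
grip_width: 0.3
finger_force: 0.0
time: 3.6
tool_pos: [540.3, 170.7, 116.9]
tcp_rot: [3.141, -0.0, -2.836]
contact_force: [-0.3, -0.3, 0.5]
grip_width: 0.5
finger_force: 0.0
in case -0.1764488979745075 114.83231000360601 [540.30097611 170.66446134 116.8548563 ] [ 3.14133679e+00 -1.94730895e-04 -2.83602956e+00] 0.5161827967320385 [-0.27348605 -0.32924517  0.54976122]
```

View pics/s1.png

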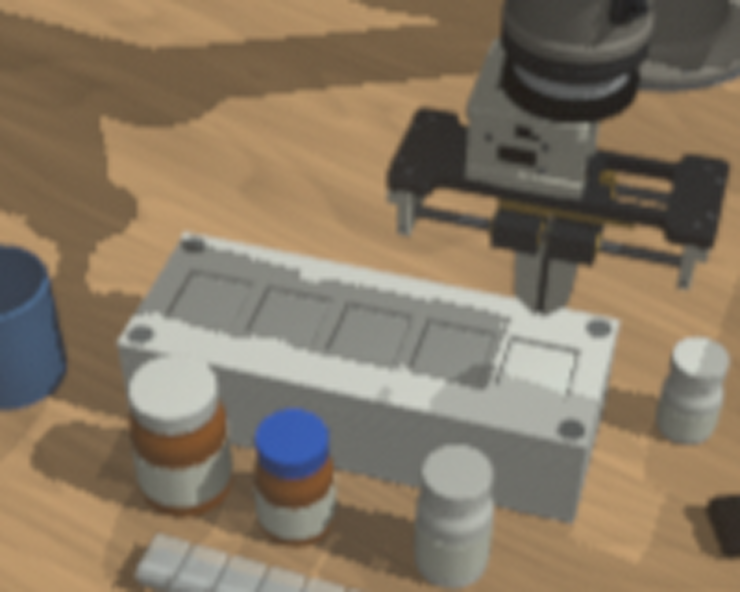

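The fingertips are shut and stand above the cover nearest the small bottle; the tips taper and fit the well easily. Now I descend and feel.

```bash
python3 -m pendant '[0,0.04,0.6,0,0,0,1, 0,0,0.5,0,0,0,1, 0,0,0.1,0,0,0,1, 0,0,0.03,0,0,0,1, 0,0,0,0,0,0,1]'
python3 -m pendant '[0,0,0.04,0,0,0,1,0,0,0,0,0,0,1]'
python3 -m pendant '[0,0,0.02,0,0,0,1,0,0,0,0,0,0,1]'
```

```text
time: 4.15
tool_pos: [540.6, 172.0, 80.9]
tcp_rot: [-3.141, 0.002, -2.835]
contact_force: [0.5, -0.5, -0.1]
grip_width: 0.4
finger_force: 0.0
time: 4.35
tool_pos: [540.3, 171.7, 79.0]
tcp_rot: [-3.142, 0.001, -2.835]
contact_force: [-0.0, -0.3, -0.5]
grip_width: 0.2
finger_force: 0.0
time: 4.55
tool_pos: [540.1, 171.5, 77.9]
tcp_rot: [3.142, 0.0, -2.835]
contact_force: [0.4, -0.2, -1.0]
grip_width: 0.3
finger_force: 0.0
```

```bash
python3 -m pendant '[0,0,0.02,0,0,0,1,0,0,0,0,0,0,1]'
python3 -m pendant '[0,0,0.01,0,0,0,1,0,0,0,0,0,0,1]'
```

```text
time: 4.75
tool_pos: [540.0, 171.6, 77.1]
tcp_rot: [3.141, -0.0, -2.835]
contact_force: [0.3, -0.7, -0.4]
grip_width: 1.0
finger_force: 0.0
time: 4.95
tool_pos: [540.0, 171.6, 76.9]
tcp_rot: [3.142, -0.0, -2.835]
contact_force: [0.5, 0.4, 0.2]
grip_width: 0.4
finger_force: 0.0
```

```bash
python3 -m pendant '[0,0,0.015,0,0,0,1,0,0,0,0,0,0,1]'
python3 -m pendant '[0,0,0.015,0,0,0,1,0,0,0,0,0,0,1]'
```

```text
time: 5.15
tool_pos: [540.0, 171.6, 76.4]
tcp_rot: [3.142, -0.0, -2.835]
contact_force: [0.4, 0.2, 0.2]
grip_width: 0.4
finger_force: 0.0
time: 5.35
tool_pos: [540.0, 171.6, 75.9]
tcp_rot: [3.142, -0.0, -2.835]
contact_force: [-0.2, -0.3, -0.5]
grip_width: 0.5
finger_force: 0.0
```

```bash
python3 - <<'E'
from h import *
a=capture("scene")[110:270,250:400,::-1];b=capture("top")[150:310,190:350,::-1]
cv2.imwrite("pics/s2.png",cv2.resize(np.hstack([a,b]),None,fx=2.5,fy=2.5,interpolation=cv2.INTER_CUBIC))
E
```

```text
(no output)
```

View pics/s2.png

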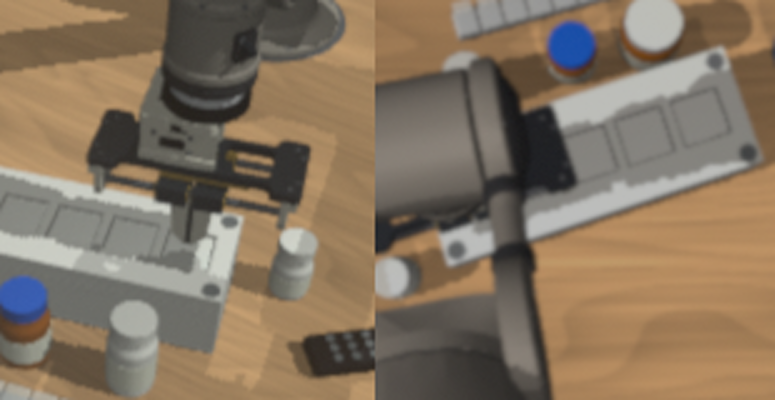

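The tips are at the cover and no tray is showing at the front edge in the top view, so this is probably a small height offset. I continue in small steps.

```bash
for i in 1; do python3 -m pendant '[0,0,0.015,0,0,0,1,0,0,0,0,0,0,1]'; done
python3 -m pendant '[0,0,0.015,0,0,0,1,0,0,0,0,0,0,1]'
python3 - <<'E'
from h import *
a=capture("top");b=cv2.imread("pics/top0.png")[:,:,::-1]
# intensity profiles outward of front face, near case y=-100..-40
C=np.array([575,61.2]);y=np.radians(17.5);R=np.array([[np.cos(y),-np.sin(y)],[np.sin(y),np.cos(y)]])
for im in(b,a):
    v=[]
    for x in range(-50,-110,-4):
        w=np.array([[x,k] for k in range(-110,-40,3)])@R.T+C
        p=proj("top",np.c_[w,np.full(len(w),56)]).round().astype(int); v.append(int(im[p[:,1],p[:,0],2].mean()))
    print(v)
E
```

```text
time: 5.65
tool_pos: [540.0, 171.6, 75.5]
tcp_rot: [3.141, 0.0, -2.835]
contact_force: [0.4, 0.5, 0.5]
grip_width: 0.6
finger_force: 0.0
time: 5.85
tool_pos: [540.0, 171.6, 75.1]
tcp_rot: [3.142, -0.0, -2.835]
contact_force: [0.5, 0.2, 0.0]
grip_width: 0.3
finger_force: 0.0
[166, 163, 129, 75, 75, 83, 85, 85, 85, 85, 84, 84, 84, 83, 84]
[182, 182, 145, 84, 84, 94, 95, 96, 96, 95, 95, 95, 94, 93, 94]
```

Tray unmoved and no contact yet. Going on.

```bash
python3 -m pendant '[0,0,0.02,0,0,0,1,0,0,0,0,0,0,1]'
python3 -m pendant '[0,0,0.02,0,0,0,1,0,0,0,0,0,0,1]'
```

```text
time: 6.1
tool_pos: [540.0, 171.6, 74.5]
tcp_rot: [3.142, -0.0, -2.835]
contact_force: [0.8, -0.4, -0.4]
grip_width: 0.7
finger_force: 0.0
time: 6.3
tool_pos: [540.0, 171.6, 73.8]
tcp_rot: [3.142, -0.0, -2.835]
contact_force: [0.2, -0.3, 0.6]
grip_width: 0.4
finger_force: 0.0
```

```bash
python3 -m pendant '[0,0,0.02,0,0,0,1,0,0,0,0,0,0,1]'
```

```text
time: 6.5
tool_pos: [540.0, 171.6, 73.3]
tcp_rot: [3.141, -0.0, -2.835]
contact_force: [-0.1, -0.5, -1.1]
grip_width: 0.5
finger_force: 0.0
```

```bash
python3 - <<'E'
from h import *
a=capture("scene");print([(r["score"],r["location"]) for r in search_frame("scene","tray")])
capture("top");print([(r["score"],r["location"]) for r in search_frame("top","tray")])
cv2.imwrite("pics/s3.png",cv2.resize(a[140:260,200:360,::-1],None,fx=5,fy=5,interpolation=cv2.INTER_CUBIC))
print(get_obs()["contact_force"],get_obs()["tool_pos"],get_obs()["tau"])
E
```

```text
[]
[(0.3, [295.6, 217.0])]
[-0.04389493 -0.17420598  0.3968289 ] [540.07284444 171.5809428   73.33825278] [ 5.41241070e-05 -4.98306048e+01 -2.06471336e+01 -3.98508471e-02
  7.64692272e-02  2.81313294e-05]
```

View pics/s3.png

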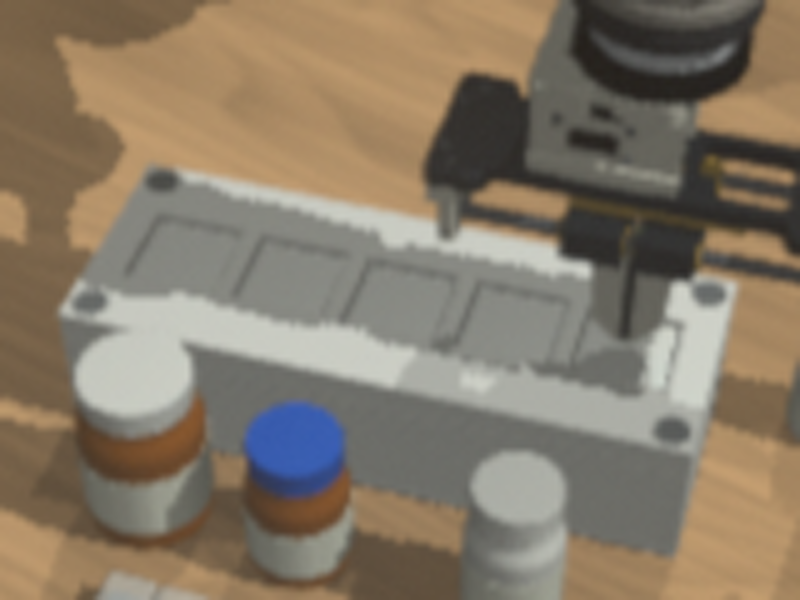

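The tip shows at crop (627,335), i.e. pixel (325,207), about 3 px above where the reported TCP would project. The true tip is likely a few mm higher than reported, so I continue by feel.

```bash
python3 -m pendant '[0,0,0.02,0,0,0,1,0,0,0,0,0,0,1]'|sed -n '2p;4p'
python3 -m pendant '[0,0,0.02,0,0,0,1,0,0,0,0,0,0,1]'|sed -n '2p;4p'
```

```text
tool_pos: [540.0, 171.6, 72.7]
contact_force: [0.1, 0.1, 0.6]
tool_pos: [540.0, 171.6, 72.0]
contact_force: [-0.1, 0.3, 0.6]
```

```bash
python3 -m pendant '[0,0,0.02,0,0,0,1,0,0,0,0,0,0,1]'|sed -n '2p;4p'
python3 -c "
from h import *
print(proj('scene',[[540,171.6,72.7],[540,171.6,78]]))"
```

```text
tool_pos: [540.0, 171.6, 71.4]
contact_force: [-0.4, 0.6, 1.1]
[[324.72858114 210.61391061]
 [324.91036431 209.1226526 ]]
```

```bash
python3 -m pendant '[0,0,0.02,0,0,0,1,0,0,0,0,0,0,1]'|sed -n '2p;4p'
python3 -c "
from h import *
print(proj('scene',[[540.3,170.7,116.9],[540,171.6,75.9],[540,171.6,73.3]]))
print(get_obs()['contact_force'])"
```

```text
tool_pos: [540.0, 171.6, 70.8]
contact_force: [0.1, -0.3, -0.5]
[[325.89869155 197.71943718]
 [324.83816043 209.71497701]
 [324.74908641 210.44569563]]
[ 0.07263678 -0.30357588 -0.52636997]
```

The offset between reported and seen tip is constant (~3.5 px), so the tip sits some 8–12 mm higher than reported. Continue.

```bash
python3 -m pendant '[0,0,0.02,0,0,0,1,0,0,0,0,0,0,1]'|sed -n '2p;4p'
python3 -m pendant '[0,0,0.02,0,0,0,1,0,0,0,0,0,0,1]'|sed -n '2p;4p'
```

```text
tool_pos: [540.0, 171.6, 70.2]
contact_force: [-0.5, 0.2, 0.2]
tool_pos: [540.0, 171.5, 69.6]
contact_force: [0.5, 0.3, -0.1]
```

```bash
python3 -m pendant '[0,0,0.02,0,0,0,1,0,0,0,0,0,0,1]'|sed -n '2p;4p'
python3 -m pendant '[0,0,0.02,0,0,0,1,0,0,0,0,0,0,1]'|sed -n '2p;4p'
```

```text
tool_pos: [540.0, 171.6, 69.0]
contact_force: [1.0, -0.0, 0.2]
tool_pos: [540.0, 171.6, 68.5]
contact_force: [-0.6, 0.2, -0.1]
```

```bash
cat > prof.py <<'E'
from h import *
def prof(x0=-50,x1=-110,ks=range(-110,-40,3)):
    im=capture("top");C=np.array([575,61.2]);y=np.radians(17.5);R=np.array([[np.cos(y),-np.sin(y)],[np.sin(y),np.cos(y)]]);v=[]
    for x in range(x0,x1,-4):
        w=np.array([[x,k] for k in ks])@R.T+C
        p=proj("top",np.c_[w,np.full(len(w),56)]).round().astype(int); v.append(int(im[p[:,1],p[:,0],2].mean()))
    return v
if __name__=="__main__": print(prof())
E
python3 prof.py
python3 -m pendant '[0,0,0.02,0,0,0,1,0,0,0,0,0,0,1]'|sed -n '2p;4p'
python3 -m pendant '[0,0,0.02,0,0,0,1,0,0,0,0,0,0,1]'|sed -n '2p;4p'
```

```text
[183, 182, 145, 85, 84, 94, 95, 96, 96, 95, 95, 95, 94, 93, 94]
tool_pos: [540.0, 171.6, 67.9]
contact_force: [0.2, -0.8, -0.8]
tool_pos: [540.0, 171.6, 67.3]
contact_force: [0.3, -0.4, -0.4]
```

```bash
python3 -m pendant '[0,0,0.02,0,0,0,1,0,0,0,0,0,0,1]'|sed -n '2p;4p'
python3 -m pendant '[0,0,0.02,0,0,0,1,0,0,0,0,0,0,1]'|sed -n '2p;4p'
```

```text
tool_pos: [540.0, 171.6, 66.7]
contact_force: [-0.3, 0.4, -0.8]
tool_pos: [540.0, 171.6, 66.1]
contact_force: [0.1, -0.8, -0.7]
```

```bash
python3 -m pendant '[0,0,0.02,0,0,0,1,0,0,0,0,0,0,1]'|sed -n '2p;4p'
python3 -m pendant '[0,0,0.02,0,0,0,1,0,0,0,0,0,0,1]'|sed -n '2p;4p'
python3 - <<'E'
from h import *
a=capture("scene")
cv2.imwrite("pics/s4.png",cv2.resize(a[170:240,280:360,::-1],None,fx=8,fy=8,interpolation=cv2.INTER_CUBIC))
E
```

```text
tool_pos: [540.0, 171.6, 65.5]
contact_force: [-0.0, 0.7, -0.5]
tool_pos: [540.0, 171.6, 64.8]
contact_force: [0.2, -0.6, -0.4]
```

View pics/s4.png

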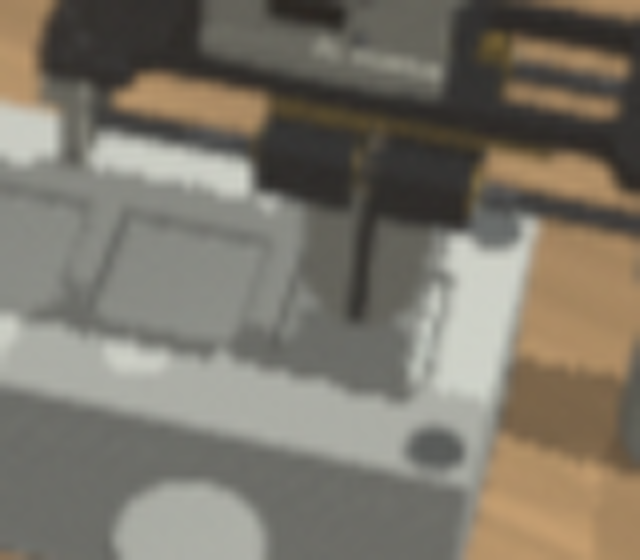

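The tip now shows at pixel (324,210), right at the cover's centre, with its shadow meeting it, so contact is imminent.

```bash
python3 -m pendant '[0,0,0.02,0,0,0,1,0,0,0,0,0,0,1]'|sed -n '2p;4p'
python3 -m pendant '[0,0,0.015,0,0,0,1,0,0,0,0,0,0,1]'|sed -n '2p;4p'
```

```text
tool_pos: [540.0, 171.6, 64.3]
contact_force: [0.4, -0.7, -0.3]
tool_pos: [540.1, 171.6, 63.8]
contact_force: [-0.3, 0.3, 0.0]
```

```bash
python3 -m pendant '[0,0,0.015,0,0,0,1,0,0,0,0,0,0,1]'|sed -n '2p;4p'
```

```text
tool_pos: [540.0, 171.6, 63.4]
contact_force: [1.3, 0.4, -0.3]
```

```bash
python3 -m pendant '[0,0,0.015,0,0,0,1,0,0,0,0,0,0,1]'|sed -n '2p;4p'
```

```text
tool_pos: [540.0, 171.6, 62.9]
contact_force: [0.1, -0.8, 0.6]
```

```bash
python3 -m pendant '[0,0,0.02,0,0,0,1,0,0,0,0,0,0,1]'|sed -n '2p;4p'
```

```text
tool_pos: [540.0, 171.6, 62.3]
contact_force: [-0.3, -0.0, -0.6]
```

```bash
python3 -m pendant '[0,0,0.02,0,0,0,1,0,0,0,0,0,0,1]'|sed -n '2p;4p'
```

```text
tool_pos: [540.0, 171.6, 61.7]
contact_force: [0.1, 0.3, -0.5]
```

```bash
python3 -m pendant '[0,0,0.02,0,0,0,1,0,0,0,0,0,0,1]'|sed -n '2p;4p'; python3 prof.py
```

```text
tool_pos: [540.0, 171.6, 61.1]
contact_force: [0.2, -0.0, 0.1]
[183, 182, 145, 84, 84, 94, 95, 96, 96, 95, 95, 95, 94, 94, 94]
```

```bash
python3 -m pendant '[0,0,0.02,0,0,0,1,0,0,0,0,0,0,1]'|sed -n '2p;4p'
```

```text
tool_pos: [540.0, 171.6, 60.5]
contact_force: [-0.5, -0.1, 0.3]
```

```bash
python3 -m pendant '[0,0,0.02,0,0,0,1,0,0,0,0,0,0,1]'|sed -n '2p;4p'
```

```text
tool_pos: [540.0, 171.6, 59.9]
contact_force: [-0.6, -0.1, -0.4]
```

```bash
python3 -m pendant '[0,0,0.02,0,0,0,1,0,0,0,0,0,0,1]'|sed -n '2p;4p'
```

```text
tool_pos: [540.0, 171.6, 59.3]
contact_force: [-0.4, -0.4, 1.1]
```

```bash
python3 -m pendant '[0,0,0.02,0,0,0,1,0,0,0,0,0,0,1]'|sed -n '2p;4p'
```

```text
tool_pos: [540.0, 171.6, 58.7]
contact_force: [0.4, -0.4, -0.3]
```

```bash
python3 - <<'E'
from h import *
a=capture("scene")[:,:,::-1];o=get_obs()
p=cv2.resize(a[140:240,260:380],None,fx=6,fy=6,interpolation=cv2.INTER_CUBIC)
q=(proj("scene",[o["tool_pos"]])[0]-[260,140]+.5)*6
cv2.drawMarker(p,tuple(q.round().astype(int).tolist()),(0,0,255),0,12,1)
cv2.imwrite("pics/s5.png",p);print(q)
E
```

```text
[388.52797229 449.967057  ]
```

View pics/s5.png

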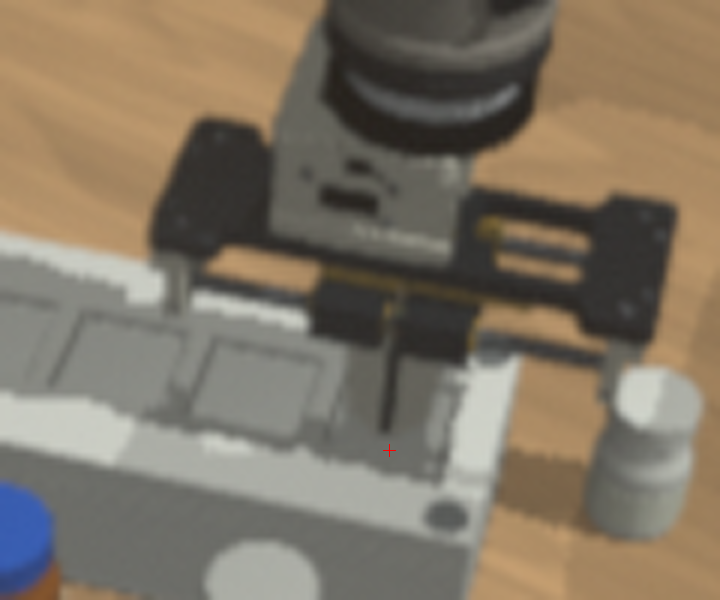

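The tip (crop (386,430)) is inside the first cover's outline and 3.3 px above the marked TCP. It is still free, with force at noise level. I continue step by step with a stop check between moves.

```bash
cat > chk.py <<'E'
from plant import get_obs
import numpy as np,sys
o=get_obs();f=o["contact_force"];print(o["time"],o["tool_pos"].round(2),f.round(1),o["tau"][:3].round(2));sys.exit(np.linalg.norm(f)>2.2)
E
python3 -m pendant '[0,0,0.02,0,0,0,1,0,0,0,0,0,0,1]' >/dev/null; python3 chk.py &&
python3 -m pendant '[0,0,0.02,0,0,0,1,0,0,0,0,0,0,1]' >/dev/null; python3 chk.py &&
python3 -m pendant '[0,0,0.02,0,0,0,1,0,0,0,0,0,0,1]' >/dev/null; python3 chk.py &&
python3 -m pendant '[0,0,0.02,0,0,0,1,0,0,0,0,0,0,1]' >/dev/null; python3 chk.py
```

```text
12.1 [540.04 171.59  58.14] [ 0.4  0.1 -0.1] [  0.   -50.17 -20.05]
12.1 [540.04 171.59  58.14] [ 0.4  0.1 -0.1] [  0.   -50.17 -20.05]
12.1 [540.04 171.59  58.14] [ 0.4  0.1 -0.1] [  0.   -50.17 -20.05]
12.1 [540.04 171.59  58.14] [ 0.4  0.1 -0.1] [  0.   -50.17 -20.05]False
False
False
False
```

```bash
sed -i 's/sys.exit(\(.*\))$/sys.exit(int(\1))/' chk.py
python3 -m pendant '[0,0,0.02,0,0,0,1,0,0,0,0,0,0,1]' >/dev/null; python3 chk.py &&
python3 -m pendant '[0,0,0.02,0,0,0,1,0,0,0,0,0,0,1]' >/dev/null && python3 chk.py &&
python3 -m pendant '[0,0,0.02,0,0,0,1,0,0,0,0,0,0,1]' >/dev/null && python3 chk.py &&
python3 -m pendant '[0,0,0.02,0,0,0,1,0,0,0,0,0,0,1]' >/dev/null && python3 chk.py &&
python3 -m pendant '[0,0,0.02,0,0,0,1,0,0,0,0,0,0,1]' >/dev/null && python3 chk.py
```

```text
12.3 [540.12 171.6   57.9 ] [-0.4 -0.9  2.7] [ -0.05 -48.38 -19.73]
```

Contact at a reported z of about 58, so the tip sits ~20 mm higher than the reported TCP. Press a little further.

```bash
python3 -m pendant '[0,0,0.015,0,0,0,1,0,0,0,0,0,0,1]' >/dev/null; python3 chk.py
python3 -m pendant '[0,0,0.015,0,0,0,1,0,0,0,0,0,0,1]' >/dev/null; python3 chk.py
```

```text
12.5 [540.12 171.58  57.66] [-1.9 -0.6  6.6] [ -0.09 -46.98 -19.47]
12.7 [540.12 171.61  57.5 ] [-2.7 -0.7  8.2] [ -0.12 -45.89 -19.3 ]
```

8 N within 0.5 mm means a firm dummy. Next cover (y=+58).

```bash
python3 -m pendant '[0,0,-0.3,0,0,0,1,0,-0.64,0,0,0,0,1,0,-0.64,0,0,0,0,1,0,-0.65,0,0,0,0,1,0,0,0.2,0,0,0,1,0,0,0,0,0,0,1,0,0,0,0,0,0,1]' >/dev/null; python3 chk.py
```

```text
13.4 [556.99 117.07  59.35] [-0.8  0.1 -0. ] [ -0.49 -50.2  -20.11]
```

```bash
python3 -m pendant '[0,0,0.025,0,0,0,1,0,0,0,0,0,0,1]' >/dev/null; python3 chk.py &&
python3 -m pendant '[0,0,0.02,0,0,0,1,0,0,0,0,0,0,1]' >/dev/null && python3 chk.py &&
python3 -m pendant '[0,0,0.02,0,0,0,1,0,0,0,0,0,0,1]' >/dev/null && python3 chk.py &&
python3 -m pendant '[0,0,0.02,0,0,0,1,0,0,0,0,0,0,1]' >/dev/null && python3 chk.py
```

```text
13.6 [557.33 117.03  58.92] [0.4 0.2 0.3] [-5.000e-02 -5.042e+01 -2.019e+01]
13.8 [557.44 116.61  58.31] [ 0.5 -0.3  0.1] [  0.06 -50.49 -20.17]
14.0 [557.53 116.53  57.87] [-0.7  0.4  1. ] [ -0.48 -49.75 -19.95]
14.2 [557.54 116.53  57.24] [0.3 1.8 2.5] [ -0.8  -49.18 -19.78]
```

It yields 0.8 mm at 2.5 N, so it looks like the catch. Push on.

```bash
python3 -m pendant '[0,0,0.03,0,0,0,1,0,0,0,0,0,0,1]' >/dev/null; python3 chk.py
python3 -m pendant '[0,0,0.03,0,0,0,1,0,0,0,0,0,0,1]' >/dev/null; python3 chk.py; python3 prof.py
```

```text
14.4 [557.53 116.48  56.18] [-0.9  0.2  2.3] [ -0.91 -49.36 -19.68]
14.6 [557.57 116.4   55.23] [-1.   0.5  1.8] [ -0.65 -49.63 -19.62]
[186, 183, 144, 80, 96, 154, 135, 89, 95, 95, 95, 95, 94, 94, 94]
```

The tray is coming out (bright band appearing), so this is the catch. Push to the stop (reported z ≈ 52).

```bash
python3 -m pendant '[0,0,0.03,0,0,0,1,0,0,0.03,0,0,0,1,0,0,0,0,0,0,1]' >/dev/null; python3 chk.py
python3 -m pendant '[0,0,0.03,0,0,0,1,0,0,0.02,0,0,0,1,0,0,0,0,0,0,1]' >/dev/null; python3 chk.py
python3 -m pendant '[0,0,0.02,0,0,0,1,0,0,0,0,0,0,1]' >/dev/null; python3 chk.py
```

```text
14.95 [557.57 116.31  53.37] [0.  1.3 0.2] [ -0.44 -49.86 -19.49]
15.25 [557.58 116.29  52.07] [ 0.  -0.   3.5] [ -0.43 -48.9  -19.24]
15.45 [557.64 116.34  52.04] [-2.7  0.7  6.4] [ -0.46 -46.7  -18.9 ]
```

At the stop. One firmer push, then straight up.

```bash
python3 -m pendant '[0,0,0.03,0,0,0,1,0,0,0.02,0,0,0,1,0,0,0,0,0,0,1]' >/dev/null; python3 chk.py
python3 -m pendant '[0,0,-0.1,0,0,0,1,0,0,-0.5,0,0,0,1,0,0,-1,0,0,0,1,0,0,-1,0,0,0,1,0,0,-1,0,0,0,1,0,0,-1,0,0,0,1,0,0,-1,0,0,0,1]' >/dev/null; python3 chk.py
python3 -m pendant '[0.6,1,0,0,0,0,1,0.6,1,0,0,0,0,1,0.6,1,0,0,0,0,1,0.6,1,0,0,0,0,1,0.6,1,0,0,0,0,1,0.6,1,0,0,0,0,1,0.6,1,0,0,0,0,1,0.6,1,0,0,0,0,1,0,0,0,0,0,0,1,0,0,0,0,0,0,1]' >/dev/null; python3 chk.py
python3 - <<'E'
from prof import *
print(prof(),prof(ks=range(40,110,3)))
cv2.imwrite("pics/s6.png",capture("top")[:,:,::-1])
E
```

```text
15.75 [557.7  116.33  51.88] [-5.2  0.  16.5] [ -0.6  -41.52 -18.12]
16.45 [557.17 116.12 218.61] [ 0.3  0.1 -0.2] [  0.14 -47.17 -23.57]
17.45 [347.6  301.88 217.73] [ 0.5  0.5 -0.3] [  1.11 -36.39 -23.93]
[179, 176, 139, 78, 80, 88, 90, 84, 102, 150, 122, 88, 90, 90, 90] [179, 175, 133, 78, 76, 80, 78, 76, 102, 153, 115, 91, 91, 89, 90]
```

View pics/s6.png

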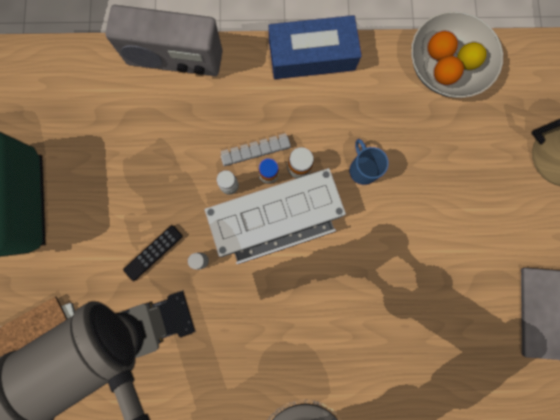

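The top view shows the tray out along the front edge, from about (237,257) to (332,228). The second cover (252,219) is sunk, the bottles are where they were, and the arm is clear.

```bash
python3 -c "
from plant import *
print(close_job())"
```

```text
the job is handed in; nothing more can be done
None
```

The catch is the cover at y = +58 mm: I pushed it fully home, the tray came out and stayed out, the arm is clear with nothing else moved, and the job is handed in at about 17.6 s.

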